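# Unpin the battery clamp and hold it open at the mark

## Task

On the blue battery cradle, pull the red-handled locking pin up out of its steel block, stand it in the blue pot and let go of it. Then pull the clamp's black knob back against its spring, away from the battery, until the red pointer is over the yellow band, and keep it there: finish still gripping the knob with the pointer held steady over the band, as the clamp snaps shut if let go. Leave the other things on the bench where they are.

Things in the scene. Friction and masses are not known exactly. Their poses are not given: they have to be found in the camera images.
- cradle: Fixed blue base plate, 315 x 205 x 12 mm. Origin on the bench under it; z up; the clamp is pulled along its own -x (roughly towards the robot). In its frame: maroon battery 65 x 151 mm centred at x +107, y 0, top 110 mm high (terminals 116); blue guide block x -45 to -15, 62 mm wide, 76 mm high with its screws; white scale rail 26 mm wide along y = -75, top 46 mm high.
- pin_hole (a point): Fixed: centre of the mouth of the hole in the 36 mm square steel pin block, 48 mm above the bench, at x = -72, y = +85 mm in the cradle's frame. The hole is 12.5 mm across and 30 mm deep.
- clamp (a joint): How far the spring-return clamp slide is pulled out, in m: 0 shut against the battery, 0.075 at its end stop, growing as the knob moves along the cradle's own -x. The spring pulls it shut with 4.4 N at 0 plus 1.1 N per cm; nothing latches it. While the locking pin is in its block the slide can move only about 2 mm.
- knob_grip (a point): Point to grip on the axis of the clamp slide's upright black round knob post, 100 mm above the bench. The post is 20 mm in diameter above a 28 mm foot; its clear straight part is 68 to 122 mm above the bench. With the slide shut it stands at x = -85, y = 0 mm in the cradle's frame; it moves with the slide.
- pointer (a point): Tip of the red pointer, a 4 mm wide arm fixed to the slide, 73 mm to the side of the knob (towards the cradle's -y) at the same x as the knob, 51 mm above the bench, just above the white scale rail. It moves with the slide.
- yellow_band: Yellow band on the white scale rail: 14 mm long along the pull, 28 mm wide, 3 mm thick. Origin under its centre, axes as the cradle's. It sits somewhere 30 to 60 mm (along the pull) from where the pointer starts; the pointer must stop over it. Fixed to the rail.
- lock_pin: Locking pin, 114 mm long, 60 g nominal: steel shank 10 mm in diameter and 50 mm long, a 24 mm flange 4 mm thick, then a red grip 18 mm in diameter from 54 to 114 mm. Origin at the tip of the shank, z towards the grip. Starts upright, loose in the pin block, its tip 18 mm, flange underside 68 mm and top 132 mm above the bench.
- pin_grip (a point): Point on the pin's axis in its red grip, 90 mm from the tip of the shank.
- pin_pot: Fixed blue open cup, 72 mm across its rim, 70 mm tall, wall 4 mm, inner floor about 5 mm above the bench. Origin under its centre. It may stand to the left or right of the cradle.
- spray_can: Bystander: upright can with a yellow label, 58 mm in diameter, 150 mm tall; origin under its centre. Stands on the other side of the cradle from the pot.
- wrench: Bystander: flat steel wrench lying on the bench, origin near its middle.
- brush: Bystander: brush lying on the bench, origin near its middle.
- grease_jar: Bystander: jar with a red cap, 64 mm in diameter, 65 mm tall; origin under its centre.
- spare_battery: Bystander: small black battery, 70 x 106 x 94 mm, 1.8 kg, 100 mm tall with its terminals; origin under its centre.
- terminal_ring: Bystander: brass terminal ring, 32 mm across, 14 mm tall; origin under its centre.
There are look-alikes about, which are no part of the job. Of the things like the lock_pin, leave any that is green, purple or white; of the rest the smaller one is meant.

How it is judged:
By the outcome, as a careful person would: the job done as asked, in the order asked, and still so for the second after the job is handed in, while the arm keeps its last pose, push and grip.
It also fails if it takes over 51 s, if anything falls off the work surface, if the arm or the gripper's body presses on something with over 40 N, if the wrist force passes 120 N, or if a joint passes its speed limit or range.

## Robot

A 6-joint arm with a two-finger parallel gripper is mounted at the origin on the work surface. World frame = base frame: x ahead of the robot, y to its left, z up, the work surface at z = 0. Lengths are in m, angles in rad, forces in N, time in s.
With the tool pointing down it reaches from about 0.35 to 1 m from the base axis. Payload 7.1 kg.
Tool frame: the origin (TCP) lies on the centre line of the jaws, within the pads' length; the fingertips stand 17 mm ahead of it and the grasp point (between the pads) lies 2 mm behind it; z points along the fingers, y is the line along which they close (so a half turn about z gives the same grasp; the last joint's range is limited). The gripper opens to 85 mm and grips with 20 to 120 N. Pads are 22 mm wide; open, the fingers measure 114 mm over their backs; the gripper's body (76 mm by 85 mm) begins 54 mm behind the grasp point. The pads swing forward as they close: fully open they stand 13 mm farther back than shut.
Start: joints at [1.098, 0.423, 1.63, -0, 1.089, -0.019], TCP at [0.274, 0.562, 0.248] pointing down, gripper open.
Joint ranges: [-3, 3], [-0.9, 2.11], [0.09, 2.58], [-1.31, 4.45], [0.11, 2.69], [-2.54, 2.54]. Speed limits (rad/s): [2.39, 2.39, 3.01, 3.14, 3.14, 3.14].

## Interface

Orientations are given as a unit quaternion [x, y, z, w].
In Python, from workcell import ctrl, cams, models gives the robot as it stands. The module is installed in compiled form; this text tells all that it offers.
- The arm moves only by the tool move_arm, never from a script. Its argument "increments" is a list of rows, each a list of 3 entries, a list of its own where there are three numbers: the turn, a rotation vector about the tool's x, y, z in units of 360 degrees (1.0 is 360 degrees), then the shift along the tool's x, y, z in units of 0.25 m (1.0 is 0.25 m), then the opening, from 0 (shut) to 1 (fully open). A call has 1 to 20 rows; each row is the pose to reach, as a shift and turn from the pose commanded when the call began, along the tool's axes at that moment, turning the shorter way round; what a row does not reach only later rows make up. A row lasts 1/10 s, in which the tool goes at most 50 mm and 8.59 degrees, less where a joint would pass 70% of its speed; a pose out of reach is approached as far as the arm can. A call with a number of a shift or a turn outside -1 to 1 is refused whole. A call with a gripper value outside its range is refused whole. The fingers move at their own pace and stop on an object; "squeeze" is the grip in N (left out, the last holds). Time passes only in rows, so rows that repeat a pose let the fingers close. It gives the time, the measured TCP pose, the force, the opening and the grip force at its end, in the units of the state.
- ctrl.state(): the state, without advancing time (a new reading comes with each control period).
- cams.capture(name): name is "scene" or "side" or "wrist"; returns a dict with "image" (480x640x3 uint8, blue, green, red), "z_map" (480x640 float32, m along the optical axis (not along the pixel's ray), 0 where there is no reading), "K" (3x3 intrinsics, pixels), "pose" (4x4, takes a point from camera to world coordinates); the wrist camera has in their place "tool_from_camera" (4x4, takes a point from camera to tool coordinates, whose origin is the TCP and whose axes are the flange's). Camera axes: x right, y up, looking along -z (the intrinsics and any distortion apply to the point x, -y, -z); pixel columns grow to the right and rows downward; lengths in m; the calibration is good to about 2 mm. A picture is of the moment at which its call begins: read the wrist's pose just before it.
- ctrl.close_job(): hands the job in; it is judged then, once.
Trained networks look in the newest picture that a camera, given by its name, has taken for a name from the list of things; names that differ only in an ending like _2 or _b are one class to them, and where a whole thing is asked for, a point or a joint stands for the part that bears it (a point fixed in the world has none). Each returns a list of dicts, best first, with "score" (0 to 1); they miss things now and then, are a little off and sometimes report something else, mostly with a low value. They report only what shows in the picture. A call takes as long as a camera call. They do not tell look-alikes from the thing itself.
- models.look_for(label, camera): "centre" ([column, row] as shares, 0 to 1, of the picture: columns of its width, rows of its height, amid what is visible of it).
- models.regions_of(label, camera): "region" (480x640 bool, what is visible of it) and "centre" ([column, row] as shares, 0 to 1, of the picture: columns of its width, rows of its height, amid what is visible of it).
- models.mark_of(label, camera): "centre" ([column, row] as shares, 0 to 1, of the picture: columns of its width, rows of its height: a listed point, or the origin of a listed thing).
The state is a dict: "time": time; "joints": joint angles; "joint_vel": joint speeds; "tau": joint torques, N m; "ee_pos": TCP position; "orientation": TCP orientation; "ft_force": force on the tool from outside, world axes, zero at the start; "ft_torque": the same for the moment, N m; "gripper_width": finger opening in m; "grip_force": force on a finger pad.
Only numpy, scipy, OpenCV 4.12 (cv2) and the standard library are available. Lean on these libraries where they do the work, as an engineer would, in place of code of your own. Each camera call takes 0.05 s, during which the arm holds its last target. There are 200 camera calls.

## Working session

There is one attempt and no reset: what is moved stays moved. The work goes in short steps, Python scripts to look and compute and a tool call to move; the robot and the scene stay as the last step left them, time stands still between calls to the robot, and variables do not carry over. Pictures are saved under pics/ and viewed, at most 10 in all, crops included, and the job is handed in when it is done.

Besides the shell and the picture viewer there is one more tool, called after "Request:" by a JSON object that holds its "api" and its "payload". move_arm: Moves the arm, as the interface text tells. Shifts and turns lie within -1 to 1; 1 stands for 0.25 m of shift or 360 degrees of turn. Its arguments: {"type":"object","properties":{"increments":{"type":"array"},"squeeze":{"type":"number"}},"required":["increments"]}

```bash
mkdir -p pics; cat > h.py <<'E'
import numpy as np, cv2
from workcell import ctrl, cams, models
from scipy.spatial.transform import Rotation as R
def pose(c):
    if 'pose' in c: return np.array(c['pose'])
    return c['W']
def cap(n):
    s=ctrl.state(); c=cams.capture(n)
    if n=='wrist':
        T=np.eye(4);T[:3,:3]=R.from_quat(s['orientation']).as_matrix();T[:3,3]=s['ee_pos'];c['W']=T@np.array(c['tool_from_camera'])
    return c
def cloud(c):
    K=np.array(c['K']);z=c['z_map'];v,u=np.mgrid[:480,:640]
    p=np.stack([(u-K[0,2])/K[0,0]*z,-(v-K[1,2])/K[1,1]*z,-z],-1)
    P=pose(c);w=p@P[:3,:3].T+P[:3,3];w[z<=0]=np.nan;return w
def at_h(c,uv,h):
    K=np.array(c['K']);P=pose(c)
    d=P[:3,:3]@np.array([(uv[0]-K[0,2])/K[0,0],-(uv[1]-K[1,2])/K[1,1],-1]);o=P[:3,3]
    return o+d*(h-o[2])/d[2]
E
cat > a.py <<'E'
from h import *
np.set_printoptions(precision=4,suppress=True)
H=dict(cradle=0,pin_hole=.048,knob_grip=.1,pointer=.051,yellow_band=.046,lock_pin=.018,pin_grip=.108,pin_pot=0,spray_can=0,spare_battery=0)
for n in ['scene','side']:
    c=cap(n);cv2.imwrite(f'pics/{n}.png',c['image']);print(n,pose(c)[:3,3],np.array(c['K'])[0])
    for l,h in H.items():
        for r in models.mark_of(l,n)[:4]:
            uv=np.array(r['centre'])*[640,480];print(l,round(r['score'],2),uv.round(1),at_h(c,uv,h))
E
python3 a.py
```

```text
scene [ 1.2254 -0.1737  1.1081] [463.0794   0.     320.2269]
cradle 0.94 [310.4 287.3] [ 0.6243 -0.0292  0.    ]
cradle 0.42 [157.8 312.2] [ 0.59   -0.4358  0.    ]
pin_hole 0.89 [337.3 255. ] [0.5724 0.0612 0.048 ]
knob_grip 0.82 [305.8 243.5] [ 0.5477 -0.0202  0.1   ]
knob_grip 0.17 [421.9 293.1] [0.7672 0.2186 0.1   ]
pointer 0.56 [280. 257.] [ 0.5393 -0.0914  0.051 ]
yellow_band 0.6 [278.3 241.9] [ 0.4859 -0.0846  0.046 ]
lock_pin 0.63 [377.1 262.5] [0.6073 0.1675 0.018 ]
lock_pin 0.6 [385.9 239.2] [0.539  0.2185 0.018 ]
lock_pin 0.59 [365.5 248.5] [0.5541 0.1514 0.018 ]
lock_pin 0.56 [364.5 225.4] [0.4758 0.1747 0.018 ]
pin_grip 0.85 [371.3 193.6] [0.4361 0.2006 0.108 ]
pin_grip 0.74 [378.6 238.3] [0.588  0.1685 0.108 ]
pin_grip 0.59 [338.5 241.6] [0.57   0.0631 0.108 ]
pin_grip 0.58 [392.9 219.8] [0.54   0.2266 0.108 ]
pin_pot 0.62 [400.3 216.7] [0.4609 0.2957 0.    ]
spray_can 0.87 [199.9 253.3] [ 0.4333 -0.3055  0.    ]
spare_battery 0.96 [218.4 336.2] [ 0.6996 -0.2923  0.    ]
side [ 0.0376 -0.7152  0.9522] [569.964    0.     316.0422]
cradle 0.72 [337.8 268.9] [ 0.6173 -0.0
[... 263 characters left out ...]
9 0.051 ]
yellow_band 0.38 [304.1 298.1] [ 0.4821 -0.0866  0.046 ]
lock_pin 0.76 [225.8 248. ] [0.4454 0.1692 0.018 ]
lock_pin 0.65 [347.6 403.2] [ 0.4065 -0.3153  0.018 ]
lock_pin 0.64 [247.7 227.4] [0.5244 0.1967 0.018 ]
lock_pin 0.59 [280.2 225.9] [0.589  0.1515 0.018 ]
pin_grip 0.89 [220.7 206.7] [0.4679 0.2067 0.108 ]
pin_grip 0.78 [257.1 212.8] [0.5208 0.1365 0.108 ]
pin_grip 0.77 [272.8 194.3] [0.586  0.1679 0.108 ]
pin_grip 0.68 [291.9 225.2] [0.5571 0.0535 0.108 ]
pin_pot 0.95 [204.4 223.2] [0.4581 0.2957 0.    ]
spray_can 0.94 [347.6 401.6] [ 0.4157 -0.3051  0.    ]
spare_battery 0.57 [221.3 174.2] [ 0.5961  0.4422 -0.    ]
spare_battery 0.26 [464.1 396.2] [ 0.5928 -0.4321 -0.    ]
```

View pics/scene.png

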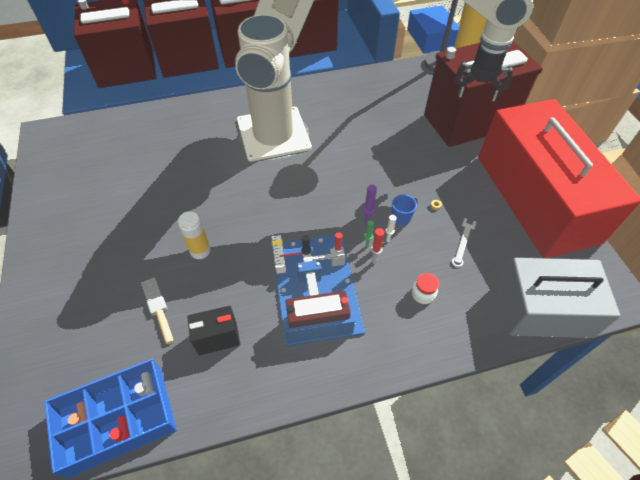

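View pics/side.png

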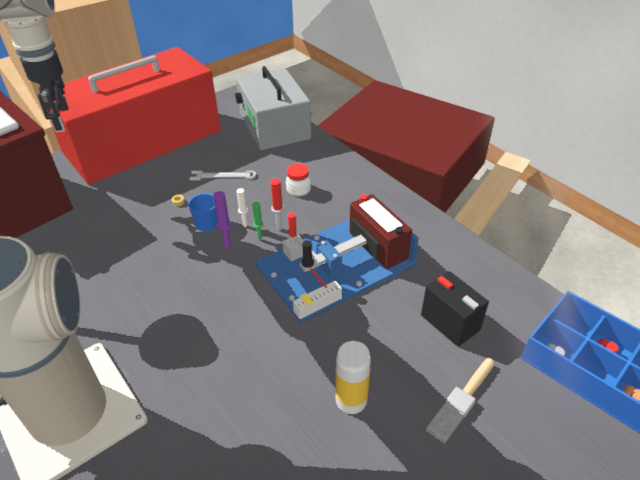

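The red pin is in the block at scene (338,242) and side (292,222). The knob is at scene (306,243) and the pot at (403,208). Larger red, green, white and purple pins stand between the cradle and the pot. I'll measure these from the depth maps.

```bash
cat > b.py <<'E'
from h import *
np.set_printoptions(precision=4,suppress=True)
def circ(p):
    A=np.c_[p,np.ones(len(p))];s=np.linalg.lstsq(A,(p**2).sum(1),rcond=None)[0];c=s[:2]/2;return c,np.sqrt(s[2]+c@c)
def near(w,x,y,r,z0,z1):return (np.hypot(w[...,0]-x,w[...,1]-y)<r)&(w[...,2]>z0)&(w[...,2]<z1)
def main(n):
    c=cap(n);w=cloud(c);im=c['image'].astype(int);b,g,r=im[...,0],im[...,1],im[...,2]
    print(n,'bench z',np.nanmedian(w[near(w,.45,0,.03,-.05,.05)][:,2]))
    hsv=cv2.cvtColor(c['image'],cv2.COLOR_BGR2HSV);
    red=(r>110)&(g<70)&(b<70)
    for nm,m in [('pin',red&near(w,.565,.06,.03,.07,.16)),('knob',near(w,.547,-.015,.025,.072,.15)),('band',(hsv[...,0]>20)&(hsv[...,0]<35)&(hsv[...,1]>130)&near(w,.485,-.087,.04,.03,.07)),('pointer',red&near(w,.537,-.06,.06,.04,.066)),('potrim',near(w,.46,.295,.05,.06,.085)),
      ('purple',near(w,.45,.2,.04,.03,.25)&(b>g+30)),('green',near(w,.54,.15,.06,.03,.25)&(g>r+30)&(g>b+20)),('white',near(w,.545,.22,.04,.03,.25)&(g>150)),('bigred',red&near(w,.59,.165,.04,.05,.25)),('rail',near(w,.51,-.09,.07,.035,.06)&(r>150)&(b>130))]:
        p=w[m]
        if len(p)<4: print(nm,len(p));continue
        print(nm,len(p),'med',np.median(p,0),'min',p.min(0),'max',p.max(0),end=' ')
        if nm in('pin','knob','potrim','bigred'):print('circ',*circ(p[:,:2]),end='')
        if nm in('pointer','rail'):
            q=p[:,:2]-p[:,:2].mean(0);d=np.linalg.svd(q,full_matrices=False)[2][0];print('dir',np.degrees(np.arctan2(d[1],d[0])),end='')
        print()
if __name__=='__main__':
    import sys
    for n in sys.argv[1:]:main(n)
E
python3 b.py scene side
```

```text
scene bench z -0.001767047204741301
pin 52 med [0.5718 0.061  0.1051] min [0.5666 0.056  0.076 ] max [0.5757 0.067  0.1308] circ [0.57   0.0617] 0.004120201833687299
knob 111 med [ 0.5497 -0.0205  0.109 ] min [ 0.5333 -0.029   0.0724] max [ 0.5545 -0.0097  0.1233] circ [ 0.5444 -0.0194] 0.008146298678309127
band 32 med [ 0.4863 -0.0894  0.0467] min [ 0.4803 -0.1005  0.043 ] max [ 0.493  -0.0767  0.0522] 
pointer 0
potrim 160 med [0.463  0.2931 0.0662] min [0.4318 0.2591 0.0601] max [0.5015 0.3326 0.0724] circ [0.4666 0.2946] 0.033339619002504976
purple 282 med [0.4689 0.1841 0.1192] min [0.4494 0.1713 0.0311] max [0.4776 0.2023 0.1675] 
green 124 med [0.5413 0.1605 0.0831] min [0.5278 0.1529 0.033 ] max [0.5494 0.1749 0.117 ] 
white 127 med [0.5401 0.2244 0.08  ] min [0.5218 0.2159 0.03  ] max [0.5458 0.2377 0.1156] 
bigred 104 med [0.6028 0.158  0.1151] min [0.5915 0.1517 0.0759] max [0.6071 0.17   0.1459] circ [0.597  0.1622] 0.008167619319233564
rail 220 med [ 0.5247 -0.0923  0.0439] min [ 0.4599 -0.1084  0.0359] max [ 0.5677 -0.0752  0.05  ] dir -6.119045424452433
side bench z -0
[... 484 characters left out ...]
39  0.057 ] dir -95.97261730333021
potrim 198 med [0.4563 0.3031 0.066 ] min [0.4275 0.2517 0.06  ] max [0.4972 0.3276 0.073 ] circ [0.4627 0.2892] 0.03355504525887191
purple 503 med [0.4537 0.176  0.1151] min [0.44   0.1658 0.0325] max [0.474  0.1975 0.1683] 
green 201 med [0.5295 0.1539 0.0814] min [0.5211 0.1448 0.0308] max [0.5448 0.1693 0.1156] 
white 193 med [0.5285 0.218  0.0802] min [0.5208 0.2106 0.0312] max [0.5447 0.2325 0.1163] 
bigred 221 med [0.5852 0.1515 0.1116] min [0.5785 0.1454 0.073 ] max [0.5982 0.1662 0.1478] circ [0.5884 0.156 ] 0.007715620579898996
rail 485 med [ 0.5124 -0.0996  0.0443] min [ 0.457  -0.1141  0.035 ] max [ 0.5649 -0.0776  0.0541] dir 174.99172285474077
```

```bash
cat >> h.py <<'E'
def goto(x,y,z,closeyaw=None):
    "shift/turn for tool-down pose with tool y along closeyaw (deg, world)"
    s=ctrl.state();R0=R.from_quat(s['orientation']);p=np.array(s['ee_pos'])
    sh=R0.inv().apply(np.array([x,y,z])-p)/.25
    t=np.zeros(3)
    if closeyaw is not None:
        best=None
        for k in (0,180):
            a=np.radians(closeyaw+k);Y=np.array([np.cos(a),np.sin(a),0]);Z=np.array([0,0,-1.]);X=np.cross(Y,Z)
            rv=(R0.inv()*R.from_matrix(np.c_[X,Y,Z])).as_rotvec()
            if best is None or np.linalg.norm(rv)<np.linalg.norm(best):best=rv
        t=best/2/np.pi
    print('turn',t.round(4),'shift',sh.round(4))
E
python3 - <<'E'
from h import *
s=ctrl.state();print(s['time'],s['ee_pos'],s['joints'],R.from_quat(s['orientation']).as_matrix().round(3))
print(cams.capture('wrist')['tool_from_camera'])
goto(.54,.05,.32,84.3)
E
```

```text
1.2 [0.27394202 0.56174047 0.24829748] [ 1.09802777e+00  4.23127959e-01  1.62991044e+00 -1.37140037e-05
  1.08859590e+00 -1.90269170e-02] [[-0.899  0.438 -0.   ]
 [ 0.438  0.899 -0.   ]
 [-0.    -0.    -1.   ]]
[[ 1.14893072e-03  9.52750865e-01  3.03750669e-01  7.77778356e-02]
 [ 9.99999340e-01 -1.10204564e-03 -3.25777147e-04 -9.14946134e-04]
 [ 2.43626412e-05  3.03750843e-01 -9.52751502e-01 -1.26211033e-01]
 [ 0.00000000e+00  0.00000000e+00  0.00000000e+00  1.00000000e+00]]
turn [ 0.      0.     -0.0564] shift [-1.8538 -1.3735 -0.2867]
```

Request:
{"api": "move_arm", "payload": {"increments": [[[0,0,-0.02],[-0.2,-0.15,-0.15],1],[[0,0,-0.04],[-0.93,-0.69,-0.28],1],[[0,0,-0.0564],[-0.93,-0.69,-0.28],1],[[0,0,-0.0564],[-0.93,-0.69,-0.28],1],[[0,0,-0.0564],[-0.93,-0.69,-0.28],1],[[0,0,-0.0564],[-0.93,-0.69,-0.28],1],[[0,0,-0.0564],[-0.93,-0.69,-0.28],1],[[0,0,-0.0564],[-0.93,-0.69,-0.28],1]]}}

```text
time: 2.05
ee_pos: [0.4079, 0.3039, 0.3188]
orientation: [0.051, 0.999, 0.0, 0.0]
ft_force: [-0.2, -0.2, 0.1]
gripper_width: 0.0854
grip_force: 0.0
```

```bash
python3 -c "
from h import *
goto(.53,.04,.32,84.3)"
```

```text
turn [ 0.0001  0.0001 -0.0005] shift [-0.5936 -1.0002 -0.0055]
```

Request:
{"api": "move_arm", "payload": {"increments": [[[0,0,0],[-0.59,-1,0],1],[[0,0,0],[-0.59,-1,0],1],[[0,0,0],[-0.59,-1,0],1],[[0,0,0],[-0.59,-1,0],1],[[0,0,0],[-0.59,-1,0],1],[[0,0,0],[-0.59,-1,0],1],[[0,0,0],[-0.59,-1,0],1],[[0,0,0],[-0.59,-1,0],1]]}}

```text
time: 2.85
ee_pos: [0.5293, 0.042, 0.3177]
orientation: [0.05, 0.999, 0.0, -0.001]
ft_force: [-0.2, 0.6, -0.3]
gripper_width: 0.0856
grip_force: 0.0
```

```bash
python3 - <<'E'
from h import *
import b
c=cap('wrist');cv2.imwrite('pics/w1.png',c['image'])
np.set_printoptions(precision=4,suppress=True)
for l,h in dict(pin_hole=.048,knob_grip=.1,pin_grip=.108,pointer=.051,yellow_band=.046).items():
    for r in models.mark_of(l,'wrist')[:3]:
        uv=np.array(r['centre'])*[640,480];print(l,round(r['score'],2),uv.round(1),at_h(c,uv,h))
print(ctrl.state()['ee_pos'],ctrl.state()['time']);b.main('wrist')
E
```

```text
pin_hole 0.7 [332.8 218.5] [0.5606 0.0588 0.048 ]
knob_grip 0.68 [249.1 221.3] [ 0.5411 -0.0227  0.1   ]
pin_grip 0.98 [336.5 238.3] [0.5639 0.0592 0.108 ]
pin_grip 0.95 [449.6 261.9] [0.5987 0.1665 0.108 ]
pin_grip 0.81 [435.8 192.5] [0.5288 0.1532 0.108 ]
pointer 0.69 [190.3 208.4] [ 0.5332 -0.0942  0.051 ]
yellow_band 0.95 [187.9 162.2] [ 0.4845 -0.0886  0.046 ]
yellow_band 0.71 [486.9 311.9] [0.6954 0.2337 0.046 ]
[0.5289 0.0427 0.3183] 3.15
wrist bench z 0.0008459383576307489
pin 63 med [0.5626 0.0663 0.1323] min [0.5546 0.0543 0.0799] max [0.5691 0.0689 0.1339] circ [0.5613 0.0613] 0.006821968677954828
knob 648 med [ 0.5371 -0.0189  0.1215] min [ 0.5307 -0.0311  0.0722] max [ 0.5505 -0.0114  0.1244] circ [ 0.5394 -0.0205] 0.007738285776766866
band 348 med [ 0.484  -0.0909  0.0496] min [ 0.4765 -0.1053  0.0474] max [ 0.4914 -0.0763  0.0517] 
pointer 0
potrim 1935 med [0.4607 0.3032 0.0693] min [0.4269 0.2562 0.06  ] max [0.498  0.3282 0.0734] circ [0.4626 0.2909] 0.0332589496592287
purple 2745 med [0.4571 0.1776 0.1489] min [0.4406 0.1684 0.0301] max [0.4745 0.1982 0.168 ] 
green 788 med [0.5297 0.1563 0.0994] min [0.5215 0.1488 0.0516] max [0.5449 0.1707 0.1165] 
white 826 med [0.5279 0.2204 0.098 ] min [0.5199 0.2127 0.0305] max [0.5434 0.234  0.1172] 
bigred 1247 med [0.585  0.1568 0.1361] min [0.5791 0.1498 0.0745] max [0.6013 0.1714 0.1515] circ [0.5891 0.1601] 0.008721779142801308
rail 2268 med [ 0.5131 -0.0916  0.0465] min [ 0.4573 -0.1112  0.035 ] max [ 0.5631 -0.022   0.0579] dir -5.500664372246514
```

View pics/w1.png

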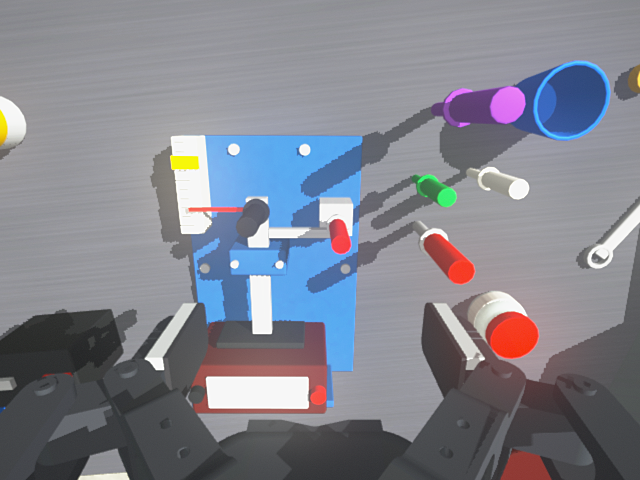

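The wrist view shows the target pin in its block at (340,236), the knob at (255,212), the pointer tip at (190,209) and the yellow band at (185,162). All of it agrees with the other cameras: pin at (0.5625, 0.060), knob at (0.541, -0.021), yaw about -5.6°.

```bash
python3 -c "
from h import *
goto(.5625,.060,.106,84.4)"
```

```text
turn [0. 0. 0.] shift [-0.1264  0.0829  0.8497]
```

Request:
{"api": "move_arm", "payload": {"increments": [[[0,0,0],[-0.126,0.083,0.0],0.5],[[0,0,0],[-0.126,0.083,0.1],0.5],[[0,0,0],[-0.126,0.083,0.25],0.5],[[0,0,0],[-0.126,0.083,0.4],0.5],[[0,0,0],[-0.126,0.083,0.5],0.5],[[0,0,0],[-0.126,0.083,0.6],0.5],[[0,0,0],[-0.126,0.083,0.7],0.5],[[0,0,0],[-0.126,0.083,0.8],0.5],[[0,0,0],[-0.126,0.083,0.85],0.5],[[0,0,0],[-0.126,0.083,0.85],0.5],[[0,0,0],[-0.126,0.083,0.85],0.5]], "squeeze": 40}}

```text
time: 4.3
ee_pos: [0.5631, 0.0591, 0.1064]
orientation: [0.05, 0.999, 0.0, 0.0]
ft_force: [-0.4, 0.6, 0.5]
gripper_width: 0.0427
grip_force: 0.0
```

```bash
python3 - <<'E'
from h import *
c=cap('wrist');cv2.imwrite('pics/w2.png',c['image']);print(ctrl.state()['ee_pos'])
E
```

```text
[0.56351714 0.05909572 0.10693174]
```

View pics/w2.png

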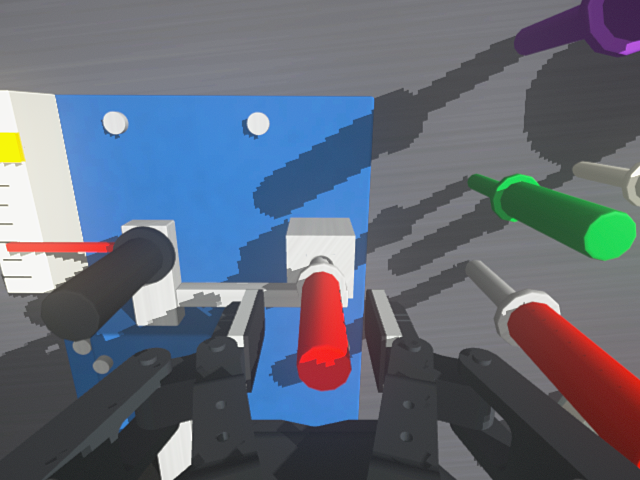

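The red pin at (322,340) sits between the pads, nearly centred. I'll close and lift straight up.

Request:
{"api": "move_arm", "payload": {"increments": [[[0,0,0],[0,0,0],0],[[0,0,0],[0,0,0],0],[[0,0,0],[0,0,0],0],[[0,0,0],[0,0,0],0],[[0,0,0],[0,0,0],0],[[0,0,0],[0,0,0],0]], "squeeze": 40}}

```text
time: 4.95
ee_pos: [0.5637, 0.0595, 0.107]
orientation: [0.05, 0.999, 0.001, 0.001]
ft_force: [-0.3, 4.2, 6.4]
gripper_width: 0.0171
grip_force: 38.9
```

Request:
{"api": "move_arm", "payload": {"increments": [[[0,0,0],[0,0,-0.04],0],[[0,0,0],[0,0,-0.1],0],[[0,0,0],[0,0,-0.16],0],[[0,0,0],[0,0,-0.22],0],[[0,0,0],[0,0,-0.32],0],[[0,0,0],[0,0,-0.44],0],[[0,0,0],[0,0,-0.58],0],[[0,0,0],[0,0,-0.7],0],[[0,0,0],[0,0,-0.7],0]]}}

```text
time: 5.85
ee_pos: [0.5648, 0.0587, 0.2864]
orientation: [0.05, 0.999, 0.0, 0.004]
ft_force: [1.0, -0.8, -0.7]
gripper_width: 0.0172
grip_force: 39.0
```

```bash
python3 - <<'E'
from h import *
c=cap('side');cv2.imwrite('pics/s2.png',cv2.resize(c['image'][130:330,150:420],None,fx=2.5,fy=2.5));print(ctrl.state()['ee_pos'])
goto(.463,.291,.283,84.4)
E
```

```text
[0.56360485 0.05862032 0.28392194]
turn [ 0.0001  0.0008 -0.0003] shift [0.4928 0.8849 0.0016]
```

View pics/s2.png

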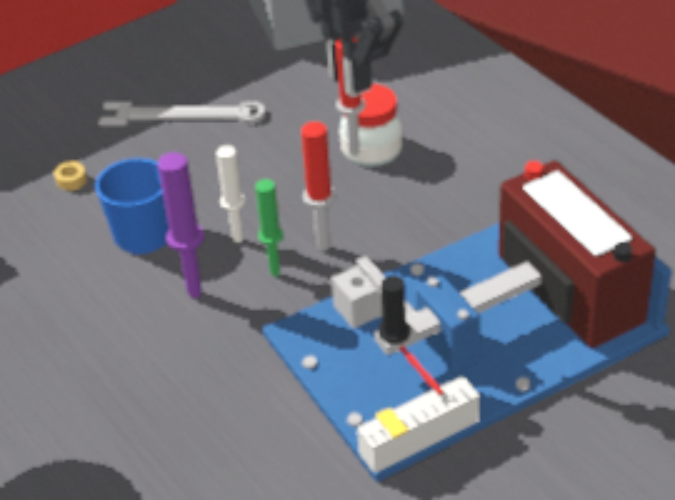

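The pin is out and held upright at (345,110), and the block's hole is empty. Next I carry it over the pot.

Request:
{"api": "move_arm", "payload": {"increments": [[[0,0,0],[0.05,0.09,0],0],[[0,0,0],[0.13,0.24,0],0],[[0,0,0],[0.22,0.39,0],0],[[0,0,0],[0.3,0.54,0],0],[[0,0,0],[0.38,0.69,0],0],[[0,0,0],[0.45,0.81,0],0],[[0,0,0],[0.493,0.885,0],0],[[0,0,0],[0.493,0.885,0],0],[[0,0,0],[0.493,0.885,0],0],[[0,0,0],[0.493,0.885,0],0],[[0,0,0],[0.493,0.885,0],0]]}}

```text
time: 7.0
ee_pos: [0.4623, 0.2902, 0.2806]
orientation: [0.05, 0.999, -0.0, -0.0]
ft_force: [-0.4, -0.7, 0.3]
gripper_width: 0.0169
grip_force: 39.0
```

```bash
python3 - <<'E'
from h import *
np.set_printoptions(precision=4,suppress=True)
from b import circ,near
c=cap('side');w=cloud(c);im=c['image'].astype(int);red=(im[...,2]>110)&(im[...,1]<70)&(im[...,0]<70)
s=ctrl.state();x,y,z=s['ee_pos'];print(s['ee_pos'],s['gripper_width'])
p=w[near(w,x,y,.04,.15,.35)&red];q=w[near(w,x,y,.04,.15,.238)]
print('red',len(p),p.min(0),p.max(0)); print('low',len(q),np.median(q,0),q.min(0))
for h in (.2,.21,.22,.23,.24,.25):
    k=q[abs(q[:,2]-h)<.005]; print(h,len(k),k.mean(0) if len(k) else '')
cv2.imwrite('pics/s3.png',cv2.resize(c['image'][60:280,130:330],None,fx=2.7,fy=2.7))
goto(.463,.291,.1,84.4)
E
```

```text
[0.4624 0.2903 0.2807] 0.016947329631070963
red 44 [0.4491 0.2676 0.2459] [0.4786 0.3007 0.347 ]
low 71 [0.4598 0.2859 0.2136] [0.4563 0.2805 0.1897]
0.2 16 [0.4599 0.2867 0.1994]
0.21 18 [0.4599 0.2863 0.2103]
0.22 15 [0.4602 0.2855 0.2205]
0.23 17 [0.46   0.2858 0.2296]
0.24 0 
0.25 0 
turn [-0.0001 -0.     -0.0005] shift [-0.0024  0.0033  0.7227]
```

View pics/s3.png

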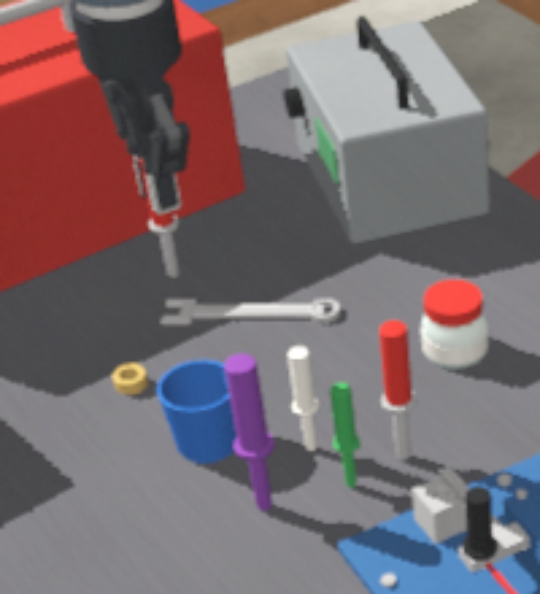

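The pin is vertical over the pot with its tip at z = 0.19. I'll lower it now.

Request:
{"api": "move_arm", "payload": {"increments": [[[0,0,0],[0,0,0.06],0],[[0,0,0],[0,0,0.16],0],[[0,0,0],[0,0,0.28],0],[[0,0,0],[0,0,0.4],0],[[0,0,0],[0,0,0.52],0],[[0,0,0],[0,0,0.62],0],[[0,0,0],[0,0,0.69],0],[[0,0,0],[0,0,0.72],0],[[0,0,0],[0,0,0.73],0],[[0,0,0],[0,0,0.735],0],[[0,0,0],[0,0,0.735],0],[[0,0,0],[0,0,0.735],0]]}}

```text
time: 8.25
ee_pos: [0.4625, 0.2916, 0.098]
orientation: [0.05, 0.999, 0.0, 0.001]
ft_force: [-0.1, 0.5, -0.1]
gripper_width: 0.017
grip_force: 39.0
```

Request:
{"api": "move_arm", "payload": {"increments": [[[0,0,0],[0,0,0.004],0],[[0,0,0],[0,0,0.008],0],[[0,0,0],[0,0,0.008],0]]}}

```text
time: 8.55
ee_pos: [0.462, 0.2913, 0.0951]
orientation: [0.05, 0.999, 0.0, 0.0]
ft_force: [0.9, 0.2, -1.1]
gripper_width: 0.017
grip_force: 39.0
```

Request:
{"api": "move_arm", "payload": {"increments": [[[0,0,0],[0,0,0.006],0],[[0,0,0],[0,0,0.006],0]]}}

```text
time: 8.75
ee_pos: [0.4623, 0.2915, 0.094]
orientation: [0.05, 0.999, 0.0, 0.0]
ft_force: [-1.0, -0.0, 5.5]
gripper_width: 0.0167
grip_force: 39.4
```

Request:
{"api": "move_arm", "payload": {"increments": [[[0,0,0],[0,0,0],0.23],[[0,0,0],[0,0,0],0.3],[[0,0,0],[0,0,0],0.45],[[0,0,0],[0,0,0],0.6],[[0,0,0],[0,0,0],0.6],[[0,0,0],[0,0,-0.05],0.6],[[0,0,0],[0,0,-0.14],0.6],[[0,0,0],[0,0,-0.26],0.6],[[0,0,0],[0,0,-0.4],0.6],[[0,0,0],[0,0,-0.55],0.6],[[0,0,0],[0,0,-0.7],0.6],[[0,0,0],[0,0,-0.7],0.6],[[0,0,0],[0,0,-0.7],0.6]]}}

```text
time: 10.05
ee_pos: [0.4623, 0.2914, 0.2702]
orientation: [0.05, 0.999, 0.001, 0.001]
ft_force: [-0.0, -0.5, 0.5]
gripper_width: 0.0513
grip_force: 0.0
```

```bash
python3 - <<'E'
from h import *
c=cap('wrist');d=cap('side')
cv2.imwrite('pics/w4.png',np.hstack([cv2.resize(c['image'],(400,300)),cv2.resize(d['image'][120:330,130:410],(400,300))]))
goto(.541,-.021,.27,84.4)
E
```

```text
turn [-0.0001 -0.0002 -0.0003] shift [-0.4411 -1.2097 -0.0078]
```

View pics/w4.png

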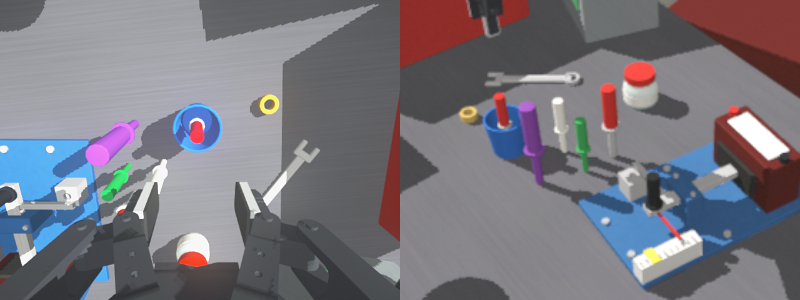

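The pin stands upright in the pot, at wrist view (197,130). Next is the knob.

Request:
{"api": "move_arm", "payload": {"increments": [[[0,0,0],[-0.03,-0.08,0],0.6],[[0,0,0],[-0.1,-0.25,0],0.6],[[0,0,0],[-0.17,-0.43,0],0.6],[[0,0,0],[-0.25,-0.6,0],0.6],[[0,0,0],[-0.32,-0.75,0],0.6],[[0,0,0],[-0.38,-0.9,0],0.6],[[0,0,0],[-0.41,-1,0],0.6],[[0,0,0],[-0.41,-1,0],0.6],[[0,0,0],[-0.41,-1,0],0.6]]}}

```text
time: 11.05
ee_pos: [0.5384, 0.0321, 0.2672]
orientation: [0.05, 0.999, 0.0, -0.001]
ft_force: [0.4, 0.6, 0.8]
gripper_width: 0.0511
grip_force: 0.0
```

```bash
python3 - <<'E'
from h import *
import b
np.set_printoptions(precision=4,suppress=True)
c=cap('wrist')
for l,h in dict(pin_hole=.048,knob_grip=.1,pointer=.051,yellow_band=.046).items():
    for r in models.mark_of(l,'wrist')[:2]:
        uv=np.array(r['centre'])*[640,480];print(l,round(r['score'],2),uv.round(1),at_h(c,uv,h))
b.main('wrist');goto(.541,-.021,.27,84.4)
E
```

```text
pin_hole 0.66 [347.8 219.9] [0.5583 0.0617 0.048 ]
knob_grip 0.62 [250.6 225.2] [ 0.5402 -0.0215  0.1   ]
pointer 0.96 [181.9 209.8] [ 0.5319 -0.0941  0.051 ]
pointer 0.29 [250.6 222.4] [ 0.5506 -0.0312  0.051 ]
yellow_band 0.69 [178.7 161.9] [ 0.4879 -0.0896  0.046 ]
wrist bench z 0.000856983973725689
pin 0
knob 894 med [ 0.5369 -0.0189  0.1216] min [ 0.5305 -0.0312  0.0722] max [ 0.5503 -0.0114  0.1245] circ [ 0.5394 -0.0205] 0.007762714864800099
band 460 med [ 0.4841 -0.0913  0.0496] min [ 0.4758 -0.1052  0.0474] max [ 0.4918 -0.0768  0.0517] 
pointer 0
potrim 1825 med [0.4637 0.2831 0.0699] min [0.4268 0.2573 0.06  ] max [0.4984 0.3162 0.0848] circ [0.4639 0.2881] 0.02694745530753094
purple 4711 med [0.4577 0.1772 0.1474] min [0.4407 0.1678 0.0303] max [0.4745 0.1983 0.1679] 
green 1172 med [0.5301 0.1558 0.0983] min [0.5209 0.1489 0.0306] max [0.5448 0.1708 0.1168] 
white 1537 med [0.5296 0.2191 0.0941] min [0.52   0.2125 0.03  ] max [0.5437 0.2336 0.1165] 
bigred 1801 med [0.5856 0.1557 0.1357] min [0.5788 0.1498 0.0738] max [0.6008 0.1716 0.1519] circ [0.5892 0.1599] 0.008725659997537686
rail 3022 med [ 0.513  -0.0913  0.0465] min [ 0.4572 -0.1116  0.035 ] max [ 0.5628 -0.0221  0.0581] dir -5.016440029425877
turn [ 0. -0. -0.] shift [-0.0294 -0.2153 -0.0061]
```

Request:
{"api": "move_arm", "payload": {"increments": [[[0,0,0],[-0.026,-0.216,0],0.65],[[0,0,0],[-0.026,-0.216,0],0.65],[[0,0,0],[-0.026,-0.216,0.1],0.65],[[0,0,0],[-0.026,-0.216,0.2],0.65],[[0,0,0],[-0.026,-0.216,0.32],0.65],[[0,0,0],[-0.026,-0.216,0.44],0.65],[[0,0,0],[-0.026,-0.216,0.54],0.65],[[0,0,0],[-0.026,-0.216,0.62],0.65],[[0,0,0],[-0.026,-0.216,0.67],0.65],[[0,0,0],[-0.026,-0.216,0.68],0.65],[[0,0,0],[-0.026,-0.216,0.68],0.65],[[0,0,0],[-0.026,-0.216,0.68],0.65]]}}

```text
time: 12.55
ee_pos: [0.541, -0.0219, 0.0995]
orientation: [0.05, 0.999, -0.0, 0.001]
ft_force: [-0.3, -0.0, 0.1]
gripper_width: 0.0556
grip_force: 0.0
```

Request:
{"api": "move_arm", "payload": {"increments": [[[0,0,0],[0,0,0],0],[[0,0,0],[0,0,0],0],[[0,0,0],[0,0,0],0],[[0,0,0],[0,0,0],0],[[0,0,0],[0,0,0],0],[[0,0,0],[0,0,0],0],[[0,0,0],[0,0,0],0]], "squeeze": 80}}

```text
time: 13.25
ee_pos: [0.5408, -0.0211, 0.0996]
orientation: [0.05, 0.999, 0.001, 0.001]
ft_force: [-0.6, 7.3, 7.2]
gripper_width: 0.0184
grip_force: 77.8
```

```bash
cat > p.py <<'E'
from h import *
import sys
np.set_printoptions(precision=4,suppress=True)
s=ctrl.state();print(s['time'],s['ee_pos'],s['gripper_width'],s['ft_force'])
out=[]
yaw=np.radians(-5.5);ax=np.array([np.cos(yaw),np.sin(yaw)])
for n in ['side','wrist','scene']:
    c=cap(n);w=cloud(c);hsv=cv2.cvtColor(c['image'],cv2.COLOR_BGR2HSV).astype(int);h,sa,v=hsv[...,0],hsv[...,1],hsv[...,2]
    reg=(abs(w[...,0]-.51)<.08)&(abs(w[...,1]+.085)<.03)&(w[...,2]>.035)&(w[...,2]<.065)
    for nm,m,z in [('ptr',reg&((h<8)|(h>172))&(sa>150)&(v>90),.051),('band',reg&(h>20)&(h<35)&(sa>130),.049)]:
        vv,uu=np.nonzero(m)
        if len(vv)<3:print(n,nm,len(vv));continue
        q=np.array([at_h(c,(u,v_),z)[:2] for u,v_ in zip(uu,vv)])
        a=q@ax;l=q@[-ax[1],ax[0]];print(n,nm,len(q),'along mean %.4f min %.4f max %.4f'%(a.mean(),a.min(),a.max()),'lat',l.min().round(4),l.max().round(4))
    if n=='side' and len(sys.argv)>1:cv2.imwrite(sys.argv[1],cv2.resize(c['image'][190:350,200:420],None,fx=3,fy=3))
E
python3 p.py
```

```text
13.25 [ 0.5408 -0.0211  0.0996] 0.018447089714646023 [-0.6284  7.2614  7.1622]
side ptr 29 along mean 0.5408 min 0.5380 max 0.5432 lat -0.0409 -0.0017
side band 59 along mean 0.4900 min 0.4835 max 0.4963 lat -0.0601 -0.0338
wrist ptr 768 along mean 0.5411 min 0.5384 max 0.5436 lat -0.0455 -0.0037
wrist band 1797 along mean 0.4904 min 0.4836 max 0.4975 lat -0.0587 -0.0299
scene ptr 3 along mean 0.5406 min 0.5402 max 0.5411 lat -0.0139 -0.0085
scene band 0
```

The pointer sits 50.5 mm from the band centre, and all the cameras agree. I'll pull along the tool's +x.

Request:
{"api": "move_arm", "payload": {"increments": [[[0,0,0],[0.02,0,0],0],[[0,0,0],[0.045,0,0],0],[[0,0,0],[0.07,0,0],0],[[0,0,0],[0.095,0,0],0],[[0,0,0],[0.12,0,0],0],[[0,0,0],[0.145,0,0],0],[[0,0,0],[0.17,0,0],0],[[0,0,0],[0.19,0,0],0],[[0,0,0],[0.203,0,0],0],[[0,0,0],[0.203,0,0],0],[[0,0,0],[0.203,0,0],0],[[0,0,0],[0.203,0,0],0]]}}

```text
time: 14.6
ee_pos: [0.4936, -0.0161, 0.0996]
orientation: [0.05, 0.999, 0.001, 0.004]
ft_force: [10.5, 7.9, -5.0]
gripper_width: 0.0184
grip_force: 78.3
```

```bash
python3 p.py pics/s5.png
```

```text
14.6 [ 0.4936 -0.0161  0.0996] 0.018435872924318197 [10.4644  7.9296 -4.9517]
side ptr 24 along mean 0.4931 min 0.4910 max 0.4951 lat -0.0388 -0.006
side band 52 along mean 0.4894 min 0.4835 max 0.4963 lat -0.0601 -0.0327
wrist ptr 564 along mean 0.4939 min 0.4914 max 0.4965 lat -0.0451 -0.0084
wrist band 1147 along mean 0.4891 min 0.4828 max 0.4979 lat -0.0586 -0.03
scene ptr 9 along mean 0.4930 min 0.4916 max 0.4940 lat -0.0326 -0.0075
scene band 7 along mean 0.4972 min 0.4936 max 0.4998 lat -0.0448 -0.0334
```

View pics/s5.png

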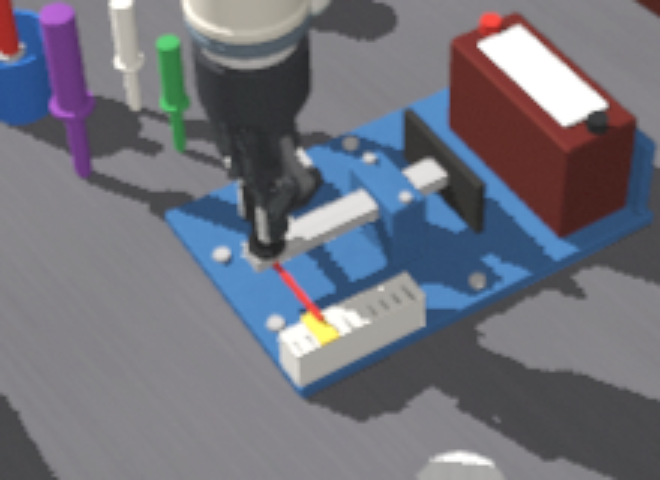

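The pointer at (322,320) is on the near edge of the band and needs about 3 mm more.

Request:
{"api": "move_arm", "payload": {"increments": [[[0,0,0],[0.006,0,0],0],[[0,0,0],[0.013,0,0],0],[[0,0,0],[0.013,0,0],0],[[0,0,0],[0.013,0,0],0],[[0,0,0],[0.013,0,0],0],[[0,0,0],[0.013,0,0],0]]}}

```text
time: 15.35
ee_pos: [0.4905, -0.0159, 0.0996]
orientation: [0.05, 0.999, 0.001, 0.004]
ft_force: [10.5, 8.6, -5.2]
gripper_width: 0.018
grip_force: 78.2
```

```bash
python3 p.py pics/s6.png; python3 -c "
from h import *
import b
print(ctrl.state()['ee_pos'],ctrl.state()['time'])"
```

```text
15.35 [ 0.4905 -0.0159  0.0996] 0.018001683186316883 [10.5441  8.6087 -5.1524]
side ptr 26 along mean 0.4900 min 0.4879 max 0.4925 lat -0.04 -0.0061
side band 49 along mean 0.4899 min 0.4835 max 0.4963 lat -0.0601 -0.0338
wrist ptr 534 along mean 0.4908 min 0.4883 max 0.4934 lat -0.0449 -0.0089
wrist band 1162 along mean 0.4899 min 0.4830 max 0.4977 lat -0.0587 -0.0299
scene ptr 7 along mean 0.4901 min 0.4887 max 0.4916 lat -0.0267 -0.0098
scene band 9 along mean 0.4949 min 0.4902 max 0.4998 lat -0.0448 -0.033
[ 0.4905 -0.0158  0.0996] 15.5
```

View pics/s6.png

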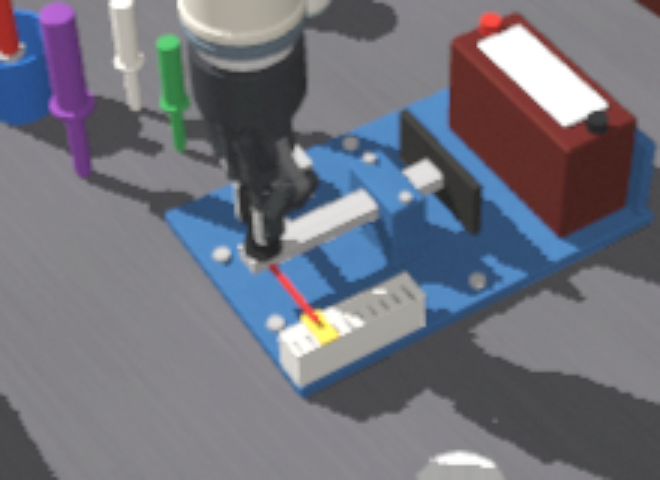

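The pointer at (318,322) is centred on the band, within 1 mm in the side and wrist views, and holding steady. The pin is still in the pot at the upper left.

```bash
python3 -c "
from workcell import ctrl
print(ctrl.state()['ee_pos'],ctrl.close_job())"
```

```text
the job is handed in; nothing more can be done
[ 0.49049409 -0.01582296  0.09961454] None
```

I handed the job in at about 15.5 s: the red pin stands in the blue pot, and the gripper is still holding the knob back with the pointer centred on the yellow band to within about 1 mm.

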